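# Index the vial turret to the capped sample

## Task

Bring the tall capped vial in front of the optical read head: pull the turret's sprung index knob up out of its hole, swing the lever to the hole that belongs to that vial, and let the pin down so that it drops fully home there. The holes are set by hand, so feel for the right spot, and be gentle with the pin and the index rail; keep all the vials standing in their wells and leave the other things on the bench alone.

Things in the scene. Friction and masses are not known exactly. Their poses are not given: they have to be found in the camera images.
- changer: Fixed grey base plate of the vial changer, 325 x 270 x 12 mm, on the bench. Origin: on the turret's vertical axis, at bench height. x points from the axis to the white read head (55 x 60 mm, 102 mm tall; the tip of its dark lens tube is 88 mm from the axis, facing the turret); z is up. The index rail lies on the other side (-x).
- rail: Curved index rail fixed on the changer (same origin and axes), 30 mm wide, centred 110 mm from the turret axis, top 30 mm above the bench, running 79 degrees either way from -x. Five steel inserts, flush with its top, have one hole each, 11 mm wide along the rail. Neither pin nor robot may load rail or inserts with more than 25 N.
- start_hole (a point): Mouth of the middle hole (turret 0), where the pin starts. The other holes are at turret angles of about -60, -30, +30 and +60 degrees (+-1.05, +-0.52 rad), but their inserts are clamped by hand: each sits up to 10 mm either way along the rail from that angle, which no reading gives. Between the holes the pin can slide along the rail's top.
- turret (a joint): Turn of the turret, rad; 0 at the start, positive counter-clockwise from above, range -1.3 to 1.3; friction 0.06 N m, stays where left. At angle q the lever points to the changer's -x turned by q, and the wells are turned by q. To bring the well that stood at +30 degrees to the read head, turn to -30 degrees and use the hole nearest there.
- turret_hub (a point): Top of the turret's dark hub (40 mm across) on its axis, 60 mm above the bench. The turret is an aluminium disc 152 mm across with five round wells 55 mm from the axis, at turret 0 at -60, -30, 0, +30, +60 degrees from the changer's x axis (counter-clockwise positive). A flat lever 24 mm wide, its top 52 mm above the bench, sticks out opposite the middle well and carries the index pin.
- plunger (a joint): Lift of the index pin with its knob, m: 0 fully home in a hole, about 0.010 with the pin's tip on the rail's top, 0.018 against its upper stop. A spring pushes it down with 5 N at 0 and 9 N at 0.018, damped (15 N per m/s). The steel pin is 8 mm thick, flat-ended with a 0.8 mm chamfer, and has 1.5 mm of play each side in a hole.
- knob_mid (a point): Middle of the black upright index knob, a fluted cylinder 24 mm across and 40 mm tall at the end of the lever, 110 mm from the turret axis. With the pin home this point is 73 mm above the bench and the knob's underside 1 mm above the lever. It rises with the pin and goes round with the lever; it does not turn on its own.
- read_spot (a point): Point in front of the read head, 55 mm from the turret axis along the changer's x axis, 68 mm above the bench, where the tall vial's axis must come.
- tall_vial_mid (a point): The tall vial: round glass 14 mm across with a white cap 17 mm across, 62 mm tall in all (the other four are open and 34 mm tall); the point is half-way up on its axis. It starts in one of the four wells beside the middle one, standing loosely (1 mm play) in a well 20 mm deep whose floor is 44 mm above the bench.
- vial_a_mid (a point): A short open round glass vial, 14 mm across and 34 mm tall, standing upright in a turret well; the point is half-way up on its axis. Leave it in its well.
- vial_b_mid (a point): A short open round glass vial, 14 mm across and 34 mm tall, standing upright in a turret well; the point is half-way up on its axis. Leave it in its well.
- vial_c_mid (a point): A short open round glass vial, 14 mm across and 34 mm tall, standing upright in a turret well; the point is half-way up on its axis. Leave it in its well.
- vial_d_mid (a point): A short open round glass vial, 14 mm across and 34 mm tall, standing upright in a turret well; the point is half-way up on its axis. Leave it in its well.
- wash_bottle: Bystander: a white bottle, 60 mm across and 150 mm tall, beside the changer; origin under its centre.
- vial_box: Bystander: a grey divided box, 120 x 90 mm and 40 mm tall, beside the changer; origin under its centre.
- hex_driver: Bystander: a screwdriver, 140 mm long, lying beside the changer; origin under its middle.
Not all that is in view belongs to the job. Leave any yellow look-alike of the part that bears tall_vial_mid alone.

How it is judged:
On the way, in this order (a step that is already met when the one before it is completed fails the run):
1. the index pin is pulled up clear of its starting hole (value of joint plunger above 0.0105 m and value of joint turret between -0.2 and 0.2 rad), for 0.1 s.
2. the tall vial stands at the read spot with the pin home in its hole (horizontal distance between tall_vial_mid and read_spot below 0.008 m and value of joint plunger below 0.002 m), for 0.2 s.
At the end, for the whole second after the job is handed in: The index pin is home (lift under 2 mm) with the tall vial's axis within 8 mm of the read spot seen from above; the turret is at rest and all five vials stand in their wells, tilted less than 0.25 rad (all of step 2 and velocity of joint turret between -0.05 and 0.05 rad/s and angle between each of tall_vial_mid, vial_a_mid, vial_b_mid, vial_c_mid, vial_d_mid's own z axis and vertical below 0.25 rad and z of tall_vial_mid in the frame of changer below 0.095 m and z of each of vial_a_mid, vial_b_mid, vial_c_mid, vial_d_mid in the frame of changer below 0.075 m); the robot touches nothing.
It fails at once if the index rail is loaded with more than 25 N (pin rammed down, or dragged hard against a hole's wall) (contact force between rail and anything else above 25 N).
It fails at once if a vial tips over or leaves its well (angle between any of tall_vial_mid, vial_a_mid, vial_b_mid, vial_c_mid, vial_d_mid's own z axis and vertical above 0.4 rad or z of any of tall_vial_mid, vial_a_mid, vial_b_mid, vial_c_mid, vial_d_mid in the frame of changer above 0.1 m).
It fails at once if a bystander is moved by more than 15 mm (distance of any of wash_bottle, vial_box, hex_driver from where it was at the start of the episode above 0.015 m).
It also fails if it takes over 45 s, if anything falls off the work surface, if the arm or the gripper's body presses on something with over 40 N, if the wrist force passes 120 N, or if a joint passes its speed limit or range.

## Robot

A 7-joint arm with a two-finger parallel gripper is mounted at the origin on the work surface. World frame = base frame: x ahead of the robot, y to its left, z up, the work surface at z = 0. Lengths are in m, angles in rad, forces in N, time in s.
With the tool pointing down it reaches from about 0.425 to 0.825 m from the base axis. Payload 3.6 kg.
Tool frame: the origin (TCP) lies at the centre of the arm's flange, where the gripper is bolted on; the fingertips stand 173 mm ahead of it and the grasp point (between the pads) lies 155 mm ahead of it (bot.grasp_offset is the distance from the TCP to the grasp point, in m); z points along the fingers, y is the direction in which the jaws open and shut (so a half turn about z gives the same grasp; the last joint's range is limited). The gripper opens to 85 mm and grips with 20 to 120 N. Pads are 22 mm wide; open, the fingers measure 114 mm over their backs; the gripper's body (76 mm by 85 mm) begins 54 mm behind the grasp point. The pads swing forward as they close: fully open they stand 13 mm farther back than shut.
Start: joints at [1.315, 0.615, -0.013, 1.423, 0.008, 1.103, -0.04], TCP at [0.147, -0.633, 0.405] pointing down, gripper open.
Joint ranges: [-3.12, 3.12], [-0.3, 2.06], [-1.34, 1.32], [0.26, 2.42], [-1.36, 4.5], [0.01, 1.98], [-2.84, 2.84]. Speed limits (rad/s): [2.79, 2.79, 3.14, 3.14, 3.14, 3.14, 3.14].

## Interface

Orientations are given as a unit quaternion [x, y, z, w].
In Python, from station import bot gives the robot as it stands.
- The arm moves only by the tool move_arm, never from a script. Its argument "targets" is a list of rows, each a list of 3 entries, a list of its own where there are three numbers: the closure, from 0 (fully open) to 1 (shut), then the shift along the tool's x, y, z in units of 60 mm (1.0 is 60 mm), then the turn about the tool's z in units of 5 degrees (1.0 is 5 degrees). In form: [[hand, [dx, dy, dz], roll], ...]. A call has 1 to 20 rows; each row shifts and turns the pose as measured when the row begins, along the tool's axes as they then stand; what a row does not reach is not made up. A row lasts 1/8 s, in which the tool goes at most 62.5 mm and 10.7 degrees, less where a joint would pass 70% of its speed; a pose out of reach is approached as far as the arm can. A call is refused whole if a number of a shift passes 1 or a number of a turn 1, either way. A call with a gripper value outside its range is refused whole. The fingers move at their own pace and stop on an object; "newtons" is the grip in N (left out, the last holds). Time passes only in rows, so rows that do not move let the fingers close. It gives the time, the measured TCP pose, the force and the opening at its end, in the units of the state.
- bot.state(): the state, without advancing time (a new reading comes with each control period).
- bot.camera(name): name is "scene" or "side" or "wrist"; returns a dict with "color" (480x640x3 uint8, blue, green, red), "z_map" (480x640 float32, m along the optical axis (not along the pixel's ray), 0 where there is no reading), "mtx" (3x3 intrinsics, pixels), "R" (3x3) and "t" (3): a world point X has camera coordinates R X + t. Camera axes: x right, y down, z forward; pixel columns grow to the right and rows downward; lengths in m; the calibration is good to about 2 mm. The wrist camera is an equidistant fisheye: a pixel r from the principal point sees the ray r / f radians off the axis. A picture is of the moment at which its call begins.
- bot.job_done(): hands the job in, once; it reports no verdict.
The state is a dict: "t": time; "joints": joint angles; "qd": joint speeds; "tau": joint torques, N m; "eef_pos": TCP position; "orientation": TCP orientation; "wrist_force": force on the tool from outside, world axes, zero at the start; "moment": the same for the moment, N m; "width": finger opening in m.
Only numpy, scipy, OpenCV 4.12 (cv2) and the standard library are available. Lean on these libraries where they do the work, as an engineer would, in place of code of your own. Each camera call takes 0.05 s, during which the arm holds its last target. There are 200 camera calls.

## Working session

There is one attempt and no reset: what is moved stays moved. The work goes in short steps, Python scripts to look and compute and a tool call to move; the robot and the scene stay as the last step left them, time stands still between calls to the robot, and variables do not carry over. Pictures are saved under pics/ and viewed, about 8 in all and at most 12, crops included, and the job is handed in when it is done.

Besides the shell and the picture viewer there is one more tool, called after ">>>" as name([rows], argument=value, ...), one row to a line, values as JSON. move_arm: Moves the arm, as the interface text tells. Its arguments: {"type":"object","properties":{"targets":{"type":"array","items":{"type":"array"}},"newtons":{"type":"number"}},"required":["targets"]}

```bash
mkdir -p pics; ls; python3 - <<'E'
from station import bot
import cv2,numpy as np
for n in("scene","side"):
    c=bot.camera(n); cv2.imwrite(f"pics/{n}0.png",c["color"]); np.savez(f"{n}0.npz",**c)
    print(n,c["mtx"].tolist(),(-c["R"].T@c["t"]).round(3),c["R"].round(2).tolist())
s=bot.state();print(s["t"],s["eef_pos"],s["orientation"],s["wrist_force"],s["width"])
E
```

```text
pics
scene [[510.8594602175369, 0.0, 323.2573268757918], [0.0, 510.8594602175369, 245.53804099610895], [0.0, 0.0, 1.0]] [1.046 0.233 0.806] [[-0.4, 0.92, 0.01], [0.74, 0.32, -0.59], [-0.55, -0.23, -0.8]]
side [[440.25129852510065, 0.0, 322.0537280866856], [0.0, 440.25129852510065, 240.52098128389378], [0.0, 0.0, 1.0]] [0.281 0.599 0.439] [[-0.89, -0.45, 0.01], [-0.23, 0.44, -0.87], [0.39, -0.78, -0.5]]
0.1 [ 0.14741296 -0.63275629  0.40365586] [ 9.93454943e-01  1.14218560e-01 -1.35306558e-04 -1.17394682e-03] [ 0.10575861  0.1061601  -0.09549397] 0.08526319464038615
```

View pics/scene0.png

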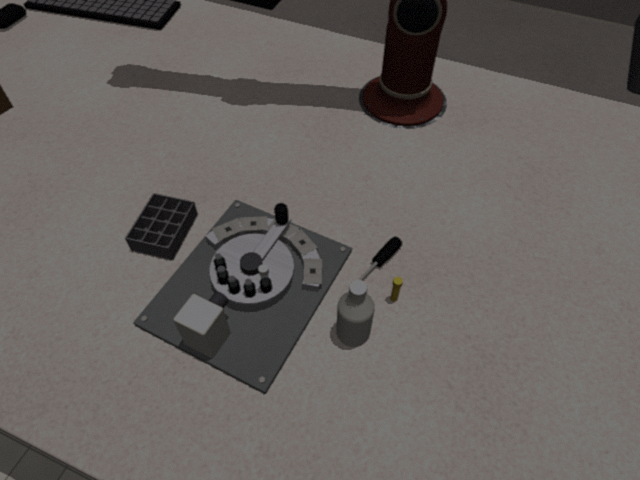

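View pics/side0.png

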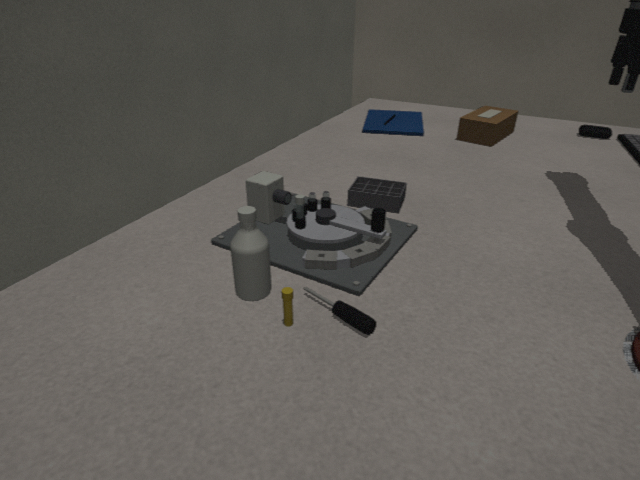

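```bash
cat > h.py <<'E'
import numpy as np,cv2
def ray(c,u,v,z):
    d=c["R"].T@np.linalg.inv(c["mtx"])@[u,v,1.]; o=-c["R"].T@c["t"]
    return o+d*(z-o[2])/d[2]
E
python3 - <<'E'
import numpy as np,cv2
from h import *
c=np.load("scene0.npz"); im=c["color"]
cr=cv2.resize(im[185:385,125:365],None,fx=3.3,fy=3,interpolation=cv2.INTER_CUBIC) 
cr=cv2.resize(im[190:370,130:360],(782,612)[:2],interpolation=cv2.INTER_CUBIC)[:600]
cv2.imwrite("pics/c1.png",np.clip(cr.astype(float)*2,0,255).astype(np.uint8))
h=ray(c,251,261,.06);k=ray(c,281,207,.093);print(h,k,np.linalg.norm((k-h)[:2]))
for u,v in[(220,258),(222,270),(233,282),(250,285),(265,283)]:print(ray(c,u,v,.078)-h)
print(ray(c,264,268,.106)-h)
E
```

```text
[ 0.62058274 -0.08734786  0.06      ] [ 0.51050865 -0.08022547  0.093     ] 0.11030427838007358
[ 0.0263356  -0.04461521  0.018     ]
[ 0.04675024 -0.02873206  0.018     ]
[0.06041089 0.00047193 0.018     ]
[0.05416381 0.02946312 0.018     ]
[0.04054172 0.05063781 0.018     ]
[0.03000901 0.0460222  0.046     ]
```

View pics/c1.png

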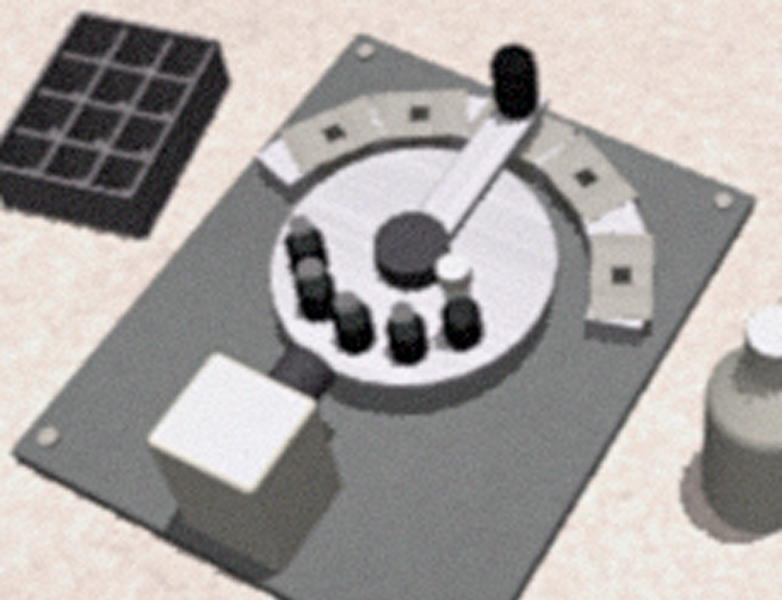

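```bash
cat >> h.py <<'E'
def plan(p,a,tgt,a2,n):
    "rows in tool frame; a=tool-x world angle deg (tool down); a row turns n-th part"
    p=np.array(p);tgt=np.array(tgt);d=(tgt-p)/n;da=(a2-a)/n
    for i in range(n):
        t=np.radians(a+da*i);x=np.array([np.cos(t),np.sin(t),0]);y=np.array([np.sin(t),-np.cos(t),0])
        print([round(float(d@x)/.06,2),round(float(d@y)/.06,2),round(float(-d[2])/.06,2)],round(-da/5,2))
E
python3 - <<'E'
from h import *
c=np.load("scene0.npz");s=np.load("side0.npz")
hs=ray(s,326,213,.06);ks=ray(s,378.5,210.5,.093);print("side",hs,ks)
h=ray(c,251,261,.06);k=ray(c,281,207,.093)
# masks: knob & hub top refine by crop pixels
f=lambda x,y:(130+x/3.4-.35,190+y/3.4-.35)
h2=ray(c,*f(411,238),.06);print("hub",h2,"knobtop",ray(c,*f(514,58),.093))
yaw=np.degrees(np.arctan2(*(h2-k)[1::-1]));print("yaw",yaw)
for q in[(333,132),(420,114),(587,178),(621,275)]:
    r=ray(c,*f(*q),.030)-h2; print(np.linalg.norm(r[:2]),np.degrees(np.arctan2(r[1],r[0]))-180,r[:2])
plan([.147,-.633,.404],13.1,[.51,-.08,.40],86.3,15)
E
```

```text
side [ 0.61622806 -0.08763172  0.06      ] [ 0.50833379 -0.08041204  0.093     ]
hub [ 0.61833591 -0.08949877  0.06      ] knobtop [ 0.51000415 -0.08083045  0.093     ]
yaw -4.915424862074183
0.10945743176778241 -305.97498113043997 [-0.06429879 -0.08858101]
0.10793714974091632 -332.67874579910983 [-0.09589644 -0.0495409 ]
0.10919594186389517 -31.78183745801897 [-0.09282307  0.05751201]
0.10960941950628728 -67.96224603502795 [-0.04112737  0.10160101]
[0.53, -0.51, 0.0] -0.98
[0.57, -0.46, 0.0] -0.98
[0.61, -0.41, 0.0] -0.98
[0.64, -0.36, 0.0] -0.98
[0.67, -0.3, 0.0] -0.98
[0.69, -0.24, 0.0] -0.98
[0.71, -0.18, 0.0] -0.98
[0.73, -0.12, 0.0] -0.98
[0.73, -0.06, 0.0] -0.98
[0.73, 0.0, 0.0] -0.98
[0.73, 0.07, 0.0] -0.98
[0.72, 0.13, 0.0] -0.98
[0.71, 0.19, 0.0] -0.98
[0.69, 0.25, 0.0] -0.98
[0.67, 0.31, 0.0] -0.98
```

>>> move_arm([
  [0,[0.53,-0.51,0],-0.98],
  [0,[0.57,-0.46,0],-0.98],
  [0,[0.61,-0.41,0],-0.98],
  [0,[0.64,-0.36,0],-0.98],
  [0,[0.67,-0.3,0],-0.98],
  [0,[0.69,-0.24,0],-0.98],
  [0,[0.71,-0.18,0],-0.98],
  [0,[0.73,-0.12,0],-0.98],
  [0,[0.73,-0.06,0],-0.98],
  [0,[0.73,0,0],-0.98],
  [0,[0.73,0.07,0],-0.98],
  [0,[0.72,0.13,0],-0.98],
  [0,[0.71,0.19,0],-0.98],
  [0,[0.69,0.25,0],-0.98],
  [0,[0.67,0.31,0],-0.98],
  [0,[0,0,0],0],
])

```text
t: 2.1
eef_pos: [0.5063, -0.0548, 0.3989]
orientation: [0.714, 0.7, 0.0, -0.006]
wrist_force: [-0.3, 0.0, 0.4]
width: 0.0856
```

```bash
cat >> h.py <<'E'
def st(b):
    s=b.state();q=s["orientation"];a=np.degrees(2*np.arctan2(q[1],q[0]))
    print("t",round(s["t"],2),"tcp",np.round(s["eef_pos"],4),"a",round(a,2),"tilt",np.round(q[2:],4),"F",np.round(s["wrist_force"],2),"M",np.round(s["moment"],2),"w",round(s["width"],4));return np.array(s["eef_pos"]),a
E
python3 - <<'E'
from station import bot
from h import *
st(bot);c=bot.camera("wrist");np.savez("w1.npz",**c)
cv2.imwrite("pics/w1.png",np.clip(c["color"]*1.7,0,255).astype(np.uint8));print(c["mtx"].tolist(),(-c["R"].T@c["t"]).round(4),c["R"].round(3).tolist())
E
```

```text
t 2.1 tcp [ 0.5063 -0.0548  0.3989] a 88.92 tilt [ 0.0002 -0.0063] F [-0.25  0.03  0.39] M [-0.04  0.02  0.01] w 0.0856
[[371.64829954431775, 0.0, 321.86143589317726], [0.0, 371.64829954431775, 246.02657406566257], [0.0, 0.0, 1.0]] [0.5081 0.0287 0.3697] [[1.0, -0.018, -0.009], [-0.014, -0.95, 0.311], [-0.014, -0.31, -0.951]]
```

View pics/w1.png

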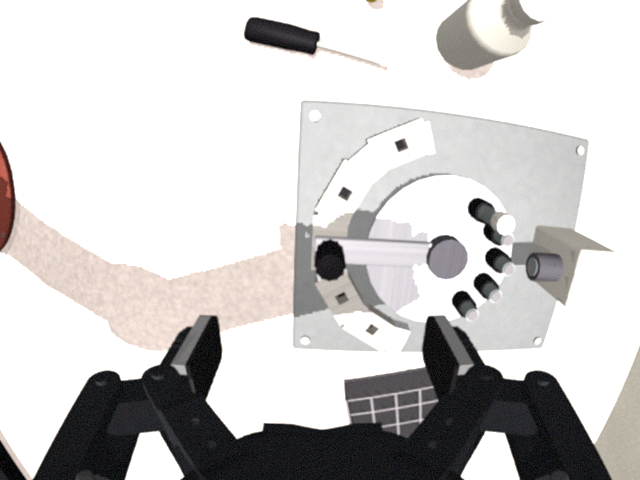

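```bash
cat >> h.py <<'E'
def fray(c,u,v,z):
    m=c["mtx"];x=(u-m[0,2])/m[0,0];y=(v-m[1,2])/m[1,1];r=np.hypot(x,y)
    d=c["R"].T@np.array([x/r*np.sin(r),y/r*np.sin(r),np.cos(r)]);o=-c["R"].T@c["t"]
    return o+d*(z-o[2])/d[2]
E
python3 - <<'E'
from h import *
c=np.load("w1.npz");g=c["color"].max(2).astype(np.uint8)
def blob(u,v,w,thr):
    s=(g[v-w:v+w,u-w:u+w]<thr).astype(np.uint8);n,l,stt,ce=cv2.connectedComponentsWithStats(s)
    i=1+np.argmax(stt[1:,4]);return ce[i]+[u-w,v-w],stt[i]
for n,u,v,w,thr,z in[("hub",447,257,26,45,.06),("hole-60",402,145,10,60,.03),("hole-30",345,193,10,60,.03),("hole30",342,298,9,60,.03),("hole60",372,329,9,60,.03),("knob",330,260,24,30,.073)]:
    p,sz=blob(u,v,w,thr);print(n,p.round(1),sz,fray(c,*p,z).round(4))
E
```

```text
hub [438.9 241.3] [  7   5  28  23 106] [ 0.6091 -0.0696  0.06  ]
hole-60 [400.4 144.4] [ 4  5 10 10 71] [0.5768 0.0145 0.03  ]
hole-30 [344.5 192.8] [ 5  5 10 11 68] [ 0.5251 -0.0307  0.03  ]
hole30 [340.7 295.2] [ 4  4  8  6 25] [ 0.5213 -0.1348  0.03  ]
hole60 [370.6 326.2] [7 5 2 3 5] [ 0.5531 -0.1721  0.03  ]
knob [329.5 260.1] [ 10   5  29  39 874] [ 0.51   -0.0809  0.073 ]
```

```bash
python3 - <<'E'
from h import *
c=np.load("w1.npz")
h=fray(c,447,257,.055);print("hub",h)
k=np.array([.5100,-.0809])
for h in(h[:2],np.array([.6173,-.0885])):
  a0=np.degrees(np.arctan2(*(k-h)[::-1]));print(np.linalg.norm(k-h),a0)
  for u,v in[(401.5,144.8),(345,193)]:
    r=fray(c,u,v,.03)[:2]-h;print(np.linalg.norm(r),np.degrees(np.arctan2(r[1],r[0]))-a0)
plan([.5063,-.0548,.3989],88.92,[.51,-.0809,.30],86.2,4)
E
```

```text
hub [ 0.62005551 -0.08657039  0.055     ]
0.11020148719287297 177.05055770644105
0.10921620474090732 -64.30179785149505
0.10970680623503032 -27.542773920024615
0.10756881518358372 175.94853754209024
0.10997932041960885 -64.91262173342538
0.10835476048568772 -28.059533740901713
[-0.11, 0.02, 0.41] 0.14
[-0.11, 0.02, 0.41] 0.14
[-0.11, 0.02, 0.41] 0.14
[-0.11, 0.02, 0.41] 0.14
```

>>> move_arm([
  [0.3,[-0.11,0.02,0.41],0.12],
  [0.3,[-0.11,0.02,0.41],0.12],
  [0.3,[-0.11,0.02,0.41],0.12],
  [0.3,[-0.11,0.02,0.41],0.12],
  [0.3,[0,0,0],0],
  [0.3,[0,0,0],0],
], newtons=20)

```text
t: 2.9
eef_pos: [0.5048, -0.0927, 0.2972]
orientation: [0.735, 0.677, -0.006, -0.005]
wrist_force: [-0.4, -0.3, 0.1]
width: 0.0597
```

```bash
python3 - <<'E'
from station import bot
from h import *
p,a=st(bot);plan(p,a,[.51,-.0809,.237],86.6,2)
E
```

```text
t 2.9 tcp [ 0.5048 -0.0927  0.2972] a 85.3 tilt [-0.0055 -0.005 ] F [-0.37 -0.31  0.14] M [0.01 0.01 0.03] w 0.0597
[0.1, 0.04, 0.5] -0.13
[0.1, 0.04, 0.5] -0.13
```

```bash
cat >> h.py <<'E'
from scipy.spatial.transform import Rotation as Ro
def sg(b,hub=(.6195,-.0875)):
    p,a=st(b);R=Ro.from_quat(b.state()["orientation"]).as_matrix();g=p+R[:,2]*.155
    r=g[:2]-hub;print("grasp",g.round(4),"rad",round(np.hypot(*r),4),"leverang",round(np.degrees(np.arctan2(r[1],r[0]))%360-176.6,2));return g,R
def shift(b,tgt,hub=(.6195,-.0875)):
    g,R=sg(b,hub);print("shift",(R.T@(np.array(tgt)-g)/.06).round(2))
E
python3 - <<'E'
from station import bot
from h import *
shift(bot,[.51,-.0809,.1])
E
```

```text
t 2.9 tcp [ 0.5048 -0.0927  0.2972] a 85.3 tilt [-0.0055 -0.005 ] F [-0.37 -0.31  0.14] M [0.01 0.01 0.03] w 0.0597
grasp [ 0.5025 -0.0927  0.1422] rad 0.1171 leverang 5.94
shift [0.21 0.12 0.7 ]
```

>>> move_arm([
  [0.3,[0.21,0.12,0.1],-0.2],
  [0.3,[0,0,0],0],
  [0.3,[0,0,0],0],
])

```text
t: 3.28
eef_pos: [0.5142, -0.0792, 0.2929]
orientation: [0.729, 0.685, -0.004, -0.003]
wrist_force: [-0.8, 0.1, 0.3]
width: 0.0599
```

```bash
python3 - <<'E'
from station import bot
from h import *
shift(bot,[.51,-.0809,.08])
E
```

```text
t 3.27 tcp [ 0.5142 -0.0792  0.2929] a 86.42 tilt [-0.0039 -0.0035] F [-0.83  0.11  0.33] M [-0.02 -0.02  0.05] w 0.0599
grasp [ 0.5125 -0.0793  0.1379] rad 0.1073 leverang -1.0
shift [-0.03 -0.03  0.96]
```

>>> move_arm([
  [0.3,[-0.03,-0.03,0.3],0],
  [0.3,[0,0,0.3],0],
  [0.3,[0,0,0.25],0],
  [0.3,[0,0,0],0],
  [0.3,[0,0,0],0],
])

```text
t: 3.9
eef_pos: [0.5128, -0.0804, 0.2422]
orientation: [0.728, 0.685, -0.003, -0.002]
wrist_force: [0.3, -0.4, 0.4]
width: 0.0598
```

```bash
python3 - <<'E'
from station import bot
from h import *
shift(bot,[.51,-.0809,.08])
c=bot.camera("wrist");np.savez("w2.npz",**c)
cv2.imwrite("pics/w2.png",np.clip(c["color"]*1.7,0,255).astype(np.uint8))
E
```

```text
t 3.9 tcp [ 0.5128 -0.0804  0.2422] a 86.48 tilt [-0.0025 -0.0017] F [ 0.3  -0.39  0.43] M [ 0.02 -0.03 -0.05] w 0.0598
grasp [ 0.5118 -0.0806  0.0872] rad 0.1079 leverang -0.27
shift [-0.01 -0.03  0.12]
```

View pics/w2.png

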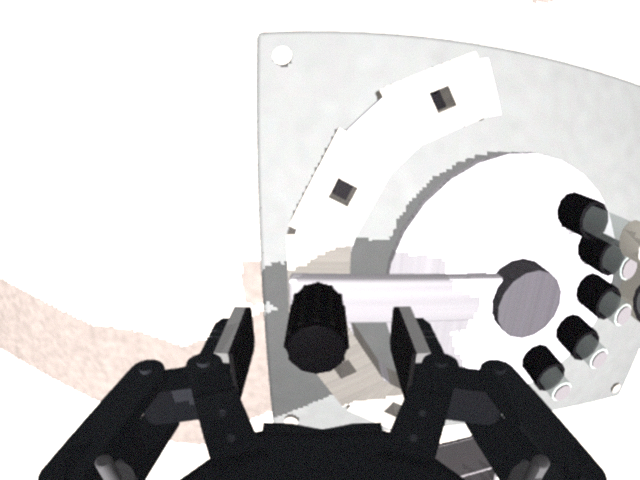

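```bash
python3 - <<'E'
from h import *
c=np.load("w2.npz")
h=fray(c,527,300,.06);ho=fray(c,443,99,.03);h30=fray(c,343,191,.03);k=fray(c,316.5,348,.093);print(h,ho,h30,k)
for hh,kk in((h,k),(np.array([.6195,-.0875]),np.array([.51,-.0809]))):
  a0=np.degrees(np.arctan2(*(kk-hh)[:2][::-1]));print(a0,np.linalg.norm((kk-hh)[:2]))
  for o in(ho,h30):
    r=o[:2]-hh[:2];print(np.linalg.norm(r),np.degrees(np.arctan2(r[1],r[0]))-a0)
E
```

```text
[ 0.61727584 -0.08400649  0.06      ] [0.57773391 0.01426223 0.03      ] [ 0.52552649 -0.03062899  0.03      ] [ 0.51039958 -0.07867089  0.093     ]
177.1419831134511 0.10700936656436642
0.10592594841504109 -65.22283286036317
0.1061466014101032 -27.331770254256895
176.5507287284837 0.10969872378473694
0.10999980725918138 -64.23609932733528
0.10984230332341596 -27.732271302589396
```

>>> move_arm([
  [0.3,[0,-0.02,0.12],0],
  [0.5,[0,0,0],0],
  [0.65,[0,0,0],0],
  [0.8,[0,0,0],0],
  [0.8,[0,0,0],0],
  [0.8,[0,0,0],0],
  [0.8,[0,0,0],0],
], newtons=30)

```text
t: 4.82
eef_pos: [0.5107, -0.0804, 0.2357]
orientation: [0.729, 0.685, -0.003, -0.002]
wrist_force: [-1.3, 0.3, 1.1]
width: 0.0228
```

```bash
python3 - <<'E'
from station import bot
from h import *
sg(bot)
E
```

```text
t 4.83 tcp [ 0.5107 -0.0804  0.2357] a 86.46 tilt [-0.003  -0.0017] F [-1.28  0.35  1.07] M [0.04 0.15 0.06] w 0.0228
grasp [ 0.5096 -0.0807  0.0807] rad 0.1101 leverang -0.16
```

>>> move_arm([
  [0.8,[0,0,-0.07],0],
  [0.8,[0,0,-0.07],0],
  [0.8,[0,0,-0.07],0],
  [0.8,[0,0,0],0],
  [0.8,[0,0,0],0],
])

```text
t: 5.45
eef_pos: [0.5108, -0.0806, 0.2469]
orientation: [0.729, 0.685, -0.003, -0.002]
wrist_force: [1.2, 0.2, -7.9]
width: 0.0232
```

```bash
python3 - <<'E'
from station import bot
from h import *
sg(bot)
E
```

```text
t 5.45 tcp [ 0.5108 -0.0806  0.2469] a 86.46 tilt [-0.0028 -0.0025] F [ 1.24  0.2  -7.86] M [ 0.02 -0.31 -0.04] w 0.0232
grasp [ 0.5097 -0.0807  0.0919] rad 0.11 leverang -0.16
```

>>> move_arm([
  [0.8,[0,0,-0.06],0],
  [0.8,[0,0,0],0],
  [0.8,[0.06,0,0],0.4],
  [0.8,[0.128,0.005,0],0.8],
  [0.8,[0.128,0.005,0],0.8],
  [0.8,[0,0,0],0],
  [0.8,[0,0,0],0],
])

```text
t: 6.32
eef_pos: [0.5139, -0.0609, 0.2502]
orientation: [0.788, 0.616, -0.003, -0.002]
wrist_force: [1.9, -0.4, -8.4]
width: 0.0229
```

```bash
python3 - <<'E'
from station import bot
from h import *
sg(bot)
E
```

```text
t 6.33 tcp [ 0.5139 -0.0609  0.2502] a 76.06 tilt [-0.0029 -0.0022] F [ 1.94 -0.44 -8.43] M [-0.08 -0.36 -0.  ] w 0.0229
grasp [ 0.5128 -0.0609  0.0952] rad 0.11 leverang -10.59
```

>>> move_arm([
  [0.8,[0.128,0.005,0],0.8],
  [0.8,[0.128,0.005,0],0.8],
  [0.8,[0.128,0.005,0],0.8],
  [0.8,[0.128,0.005,0],0.8],
  [0.8,[0.128,0.005,0],0.8],
  [0.8,[0,0,0],0],
  [0.8,[0,0,0],0],
])

```text
t: 7.2
eef_pos: [0.5297, -0.0263, 0.2497]
orientation: [0.884, 0.468, -0.003, -0.002]
wrist_force: [2.1, 1.1, -8.1]
width: 0.023
```

```bash
python3 - <<'E'
from station import bot
from h import *
sg(bot)
E
```

```text
t 7.2 tcp [ 0.5297 -0.0263  0.2497] a 55.86 tilt [-0.003  -0.0021] F [ 2.12  1.12 -8.08] M [ 0.08 -0.43  0.07] w 0.023
grasp [ 0.5286 -0.0262  0.0947] rad 0.1097 leverang -30.61
```

>>> move_arm([
  [0.8,[0.128,0.004,0],0.8],
  [0.8,[0.128,0.004,0],0.8],
  [0.8,[0.128,0.004,0],0.8],
  [0.8,[0.128,0.004,0],0.8],
  [0.8,[0.128,0.004,0],0.8],
  [0.8,[0.128,0.004,0],0.8],
  [0.8,[0.128,0.004,0],0.8],
  [0.8,[0.128,0.004,0],0.8],
  [0.8,[0,0,0],0],
  [0.8,[0,0,0],0],
])

```text
t: 8.45
eef_pos: [0.5761, 0.0118, 0.2486]
orientation: [0.978, 0.207, -0.003, -0.002]
wrist_force: [2.7, 0.6, -9.2]
width: 0.023
```

```bash
python3 - <<'E'
from station import bot
from h import *
sg(bot)
c=bot.camera("wrist");cv2.imwrite("pics/w3.png",np.clip(c["color"]*1.7,0,255).astype(np.uint8))
E
```

```text
t 8.45 tcp [0.5761 0.0118 0.2486] a 23.87 tilt [-0.0033 -0.0024] F [ 2.7   0.63 -9.18] M [ 0.07 -0.55  0.18] w 0.023
grasp [0.5749 0.0123 0.0936] rad 0.1093 leverang -62.54
```

View pics/w3.png

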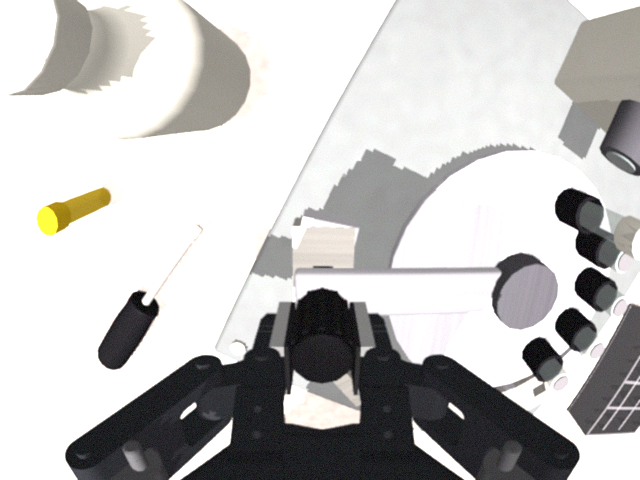

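```bash
python3 - <<'E'
from station import bot
from h import *
g,R=sg(bot);c=bot.camera("wrist")
print(c["color"][258:276,322].max(1))
for v in(263,265,267):
  r=fray(c,322,v,.03)[:2]-[.6195,-.0875];print(v,np.hypot(*r),np.degrees(np.arctan2(r[1],r[0]))-176.6)
r=fray(c,322,348,.1075)[:2]-[.6195,-.0875];print(np.hypot(*r),np.degrees(np.arctan2(r[1],r[0]))-176.6)
E
```

```text
t 8.5 tcp [0.5761 0.0118 0.2486] a 23.85 tilt [-0.0033 -0.0024] F [ 1.25  0.68 -7.98] M [ 0.04 -0.55  0.16] w 0.0232
grasp [0.575  0.0124 0.0936] rad 0.1093 leverang -62.56
[136 135 132 134 136 137 135 120  72  53  85  95  98 101 108 121 135 148]
263 0.11068633788785567 -67.45795833601856
265 0.11059519639882469 -66.85190965555645
267 0.11051613249484162 -66.24229553550991
0.10998527704080308 -66.36403657928746
```

>>> move_arm([
  [0.8,[0.045,0.0,0],0.28],
  [0.8,[0,0,0],0],
  [0.8,[0,0,0.03],0],
  [0.8,[0,0,0],0],
])

```text
t: 9.05
eef_pos: [0.5785, 0.0128, 0.2469]
orientation: [0.981, 0.194, -0.003, -0.002]
wrist_force: [1.7, 0.3, -7.6]
width: 0.0228
```

```bash
python3 - <<'E'
from station import bot
from h import *
sg(bot)
E
```

```text
t 9.05 tcp [0.5785 0.0128 0.2469] a 22.4 tilt [-0.0032 -0.0025] F [ 1.66  0.34 -7.56] M [ 0.05 -0.49  0.23] w 0.0228
grasp [0.5774 0.0134 0.0919] rad 0.1093 leverang -63.96
```

>>> move_arm([
  [0.8,[0,0,0.02],0],
  [0.8,[0,0,0],0],
])

```text
t: 9.3
eef_pos: [0.5785, 0.0128, 0.2457]
orientation: [0.981, 0.194, -0.003, -0.002]
wrist_force: [2.4, 0.3, -7.8]
width: 0.0233
```

>>> move_arm([
  [0.8,[0,0,0.02],0],
  [0.8,[0,0,0],0],
])

```text
t: 9.55
eef_pos: [0.5785, 0.0129, 0.2445]
orientation: [0.981, 0.194, -0.003, -0.002]
wrist_force: [2.0, -0.2, -7.6]
width: 0.0231
```

>>> move_arm([
  [0.8,[0,0,0.02],0],
  [0.8,[0,0,0],0],
])

```text
t: 9.8
eef_pos: [0.5785, 0.0128, 0.2433]
orientation: [0.981, 0.194, -0.003, -0.002]
wrist_force: [2.0, -0.1, -6.2]
width: 0.0234
```

>>> move_arm([
  [0.8,[0,0,0.02],0],
  [0.8,[0,0,0],0],
])

```text
t: 10.05
eef_pos: [0.5785, 0.0129, 0.2421]
orientation: [0.981, 0.194, -0.003, -0.002]
wrist_force: [1.8, 1.1, -6.0]
width: 0.0234
```

>>> move_arm([
  [0.8,[0,0,0.035],0],
  [0.8,[0,0,0],0],
])

```text
t: 10.3
eef_pos: [0.5785, 0.0129, 0.2401]
orientation: [0.981, 0.194, -0.003, -0.002]
wrist_force: [2.2, -1.0, -5.8]
width: 0.0233
```

>>> move_arm([
  [0.8,[0,0,0.035],0],
  [0.8,[0,0,0],0],
])

```text
t: 10.55
eef_pos: [0.5785, 0.0129, 0.238]
orientation: [0.981, 0.194, -0.003, -0.002]
wrist_force: [1.9, 0.3, -5.8]
width: 0.0233
```

>>> move_arm([
  [0.8,[0,0,0.02],0],
  [0.8,[0,0,0],0],
])

```text
t: 10.8
eef_pos: [0.5785, 0.0129, 0.2368]
orientation: [0.981, 0.194, -0.003, -0.002]
wrist_force: [1.4, 0.5, -4.8]
width: 0.023
```

>>> move_arm([
  [0.6,[0,0,0],0],
  [0.4,[0,0,0],0],
  [0.25,[0,0,0],0],
  [0.25,[0,0,0],0],
  [0.25,[0,0,0],0],
  [0.25,[0,0,-0.3],0],
  [0.25,[0,0,-0.5],0],
  [0.25,[0,0,-0.6],0],
  [0.25,[0,0,-0.6],0],
  [0.25,[0,0,0],0],
])

```text
t: 12.05
eef_pos: [0.5792, 0.012, 0.3621]
orientation: [0.981, 0.193, -0.003, -0.003]
wrist_force: [-0.3, -0.1, -0.8]
width: 0.0641
```

```bash
python3 - <<'E'
from station import bot
from h import *
sg(bot)
for n in("wrist","scene"):
  c=bot.camera(n);np.savez(n+"4.npz",**c);im=c["color"]
  if n=="scene":im=cv2.resize(im[190:370,130:360],(766,600),interpolation=cv2.INTER_CUBIC)
  cv2.imwrite(f"pics/{n}4.png",np.clip(im.astype(float)*1.7,0,255).astype(np.uint8))
E
```

```text
t 12.05 tcp [0.5792 0.012  0.3621] a 22.23 tilt [-0.0034 -0.0025] F [-0.27 -0.06 -0.75] M [-0.   -0.03 -0.05] w 0.0641
grasp [0.578  0.0126 0.2071] rad 0.1083 leverang -64.1
```

View pics/wrist4.png

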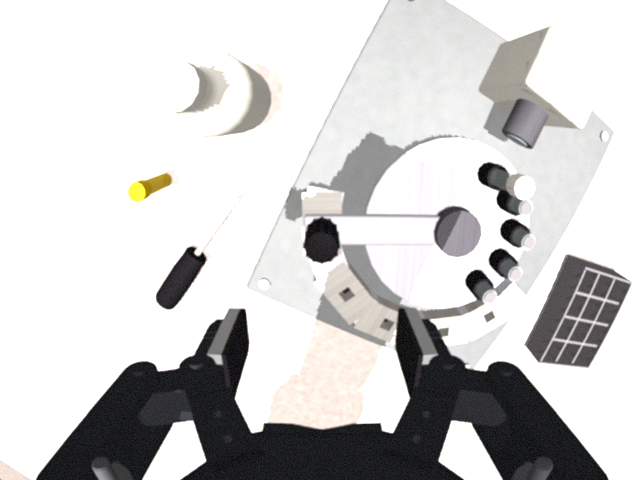

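View pics/scene4.png

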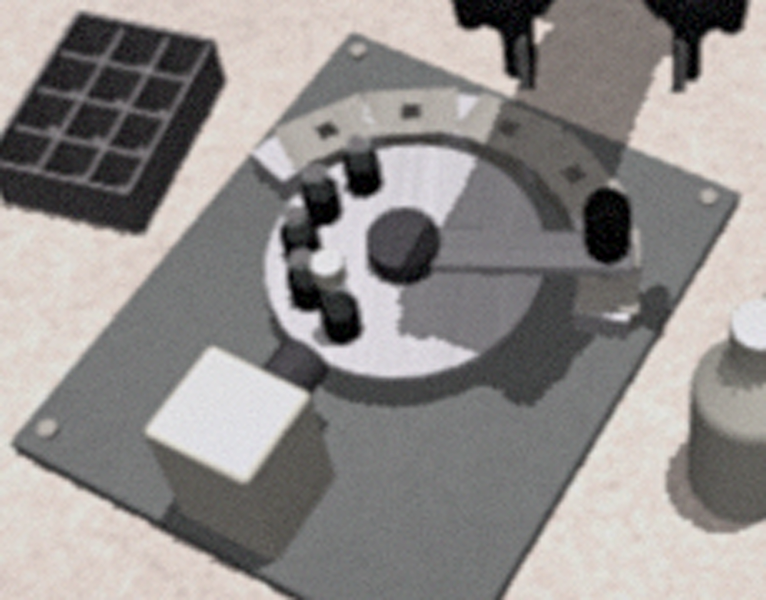

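```bash
python3 - <<'E'
from h import *
def hts(f,box):
    c=np.load(f);u0,u1,v0,v1=box;v,u=np.mgrid[v0:v1,u0:u1];z=c["z_map"][v0:v1,u0:u1]
    P=np.stack([(u-c["mtx"][0,2])/c["mtx"][0,0]*z,(v-c["mtx"][1,2])/c["mtx"][1,1]*z,z],-1)
    W=(P-c["t"])@c["R"];m=(z>0)&(c["color"][v0:v1,u0:u1].max(2)<40)
    w=W[m];k=w[w[:,2]>.02];print(f,len(k),np.percentile(k[:,2],[50,80,90,95,98]).round(4),np.median(k[:,:2],0).round(4))
hts("scene0.npz",(272,290,200,228));hts("scene4.npz",(303,322,244,272))
for f in("scene4.npz",):
    c=np.load(f);p=ray(c,130+326/3.33,190+264/3.33,.106);x=np.array([.6195,-.0875]);t=np.radians(-3.4);print("cap",p,"read",x+.055*np.array([np.cos(t),np.sin(t)]))
E
```

```text
scene0.npz 237 [0.0835 0.0919 0.0931 0.0935 0.094 ] [ 0.5175 -0.0778]
scene4.npz 274 [0.0867 0.0923 0.0931 0.0936 0.0945] [0.5852 0.0146]
cap [ 0.6767484  -0.09452101  0.106     ] read [ 0.67440319 -0.09076185]
```

```bash
python3 -c "
from station import bot
print(bot.job_done())"
```

```text
the job is handed in; nothing more can be done
None
```

The tall capped vial now stands at the read head with the index pin home in its hole, and I handed the job in at about 12 s on the robot's clock. The hand-in reports no verdict.

- **What I did:** The vial stood in the +60° well, so it needed the hole near -60°. I gripped the knob, lifted the pin about 14 mm, swung the lever to about -64° where the camera showed that hole, and lowered the pin in 1–2 mm steps. It went in on the first try; the vertical wrist force only fell smoothly from about 8 N to 5 N as the spring relaxed. I then opened the gripper and backed straight up.
- **Last checks:** The top of the knob is at the same height as at the start (93.1 mm both times), so the pin is fully home. The vial's cap measures about 4.4 mm from the read spot, where 8 mm is allowed; a hole at -64° predicts about 4 mm. In the last pictures all five vials look upright in their wells, the wash bottle, box and driver look undisturbed, and the gripper was about 12 cm clear of the knob.
- **One check disagreed:** Before lowering, a rough wrist-camera reading of the knob's angle was about 4° off the arm's own reading. I went with the arm's reading and the earlier hole measurements, and the pin dropping home there bears that out.

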